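# Pack the repair kit tray

## Robot

A 6-joint arm with a two-finger parallel gripper is mounted at the origin on the work surface. World frame = base frame: x ahead of the robot, y to its left, z up, the work surface at z = 0. Lengths are in m, angles in rad, forces in N, time in s.
With the tool pointing down it reaches from about 0.325 to 1 m from the base axis. Payload 5.1 kg.
Tool frame: the origin (TCP) lies on the centre line of the jaws, within the pads' length; the fingertips stand 22 mm ahead of it and the grasp point (between the pads) lies 3 mm ahead of it; z points along the fingers, x is the direction in which the jaws open and shut, and the axes are right-handed (so a half turn about z gives the same grasp; the last joint's range is limited). The gripper opens to 85 mm and grips with 20 to 120 N. Pads are 22 mm wide; open, the fingers measure 114 mm over their backs; the gripper's body (76 mm by 85 mm) begins 54 mm behind the grasp point. The pads swing forward as they close: fully open they stand 13 mm farther back than shut.
Start: joints at [1.264, 0.124, 1.65, -0, 1.367, -0.083], TCP at [0.144, 0.634, 0.253] pointing down, gripper open.
Joint ranges: [-2.61, 2.61], [-1.02, 2.33], [0.03, 2.71], [-1.35, 4.49], [0.32, 2.68], [-2.91, 2.91]. Speed limits (rad/s): [2.57, 2.57, 3.14, 3.14, 3.14, 3.14].

## Interface

Orientations are given as a 3x3 rotation matrix whose columns are the frame's x, y, z axes.
In Python, from cell import telemetry, vision, ticket gives the robot as it stands. The module is installed in compiled form; this text tells all that it offers.
- The arm moves only by the tool arm_command, never from a script. Its arguments are lists of equal length, an entry for each row: "hand": the closure in counts, from 0 (fully open) to 255 (shut); "xyz": the shift along the world's x, y, z in m, a list of three; "twist": the turn, a rotation vector about the world's x, y, z in degrees, a list of three. In form: {"hand": [hand, ...], "xyz": [[tx, ty, tz], ...], "twist": [[rx, ry, rz], ...]}. A call has 1 to 20 rows; each row is the pose to reach, as a shift and turn from the pose commanded when the call began; what a row does not reach only later rows make up. A row lasts 1/12 s, in which the tool goes at most 41.7 mm and 7.16 degrees, less where a joint would pass 70% of its speed; a pose out of reach is approached as far as the arm can. A call with a gripper value outside its range is refused whole. The fingers move at their own pace and stop on an object; "newtons" is the grip in N (left out, the last holds). Time passes only in rows, so rows that repeat a pose let the fingers close. It gives the time, the measured TCP pose, the force and the opening at its end, in the units of the state.
- telemetry.sense(): the state, without advancing time (a new reading comes with each control period).
- vision.capture(name): name is "side" or "top"; returns the picture (420x560x3 uint8, red, green, blue); there is no depth.
- vision.get_calibration(name): a dict with "vfov" (degrees; the focal length in pixels is half the picture's height over the tangent of half this angle, whatever the lens; pixels are square), "cx", "cy" (the principal point, pixels), "view" (4x4, takes a point from world to camera coordinates). Camera axes: x right, y down, z forward; pixel columns grow to the right and rows downward; lengths in m; the calibration is good to about 2 mm. A picture is of the moment at which its call begins. get_calibration takes no time and is no camera call.
- ticket.sign_off(): hands the job in, once; it reports no verdict.
The state is a dict: "time": time; "joints": joint angles; "qd": joint speeds; "effort": joint torques, N m; "eef_pos": TCP position; "tool_rot": TCP orientation; "wrist_force": force on the tool from outside, world axes, zero at the start; "ft_torque": the same for the moment, N m; "width": finger opening in m.
Only numpy, scipy, OpenCV 4.12 (cv2) and the standard library are available. Lean on these libraries where they do the work, as an engineer would, in place of code of your own. Each camera call takes 0.05 s, during which the arm holds its last target.

## Task

Pack the parts for the power-supply repair into the long tray: stand the larger of the two can capacitors upright in the round cup, lay the longer of the two heat sinks fins up along the rectangular trough, stand the transformer upright on its foot in the square compartment, and lay the ring coil flat over the post. Each must sit fully down on the floor of its own holder. Leave the smaller capacitor and the shorter heat sink standing where they are.

Things in the scene. Friction and masses are not known exactly. Their poses are not given: they have to be found in the camera images.
- cap_big: the large can capacitor, loose, standing upright: black cylinder 35 mm across, 46 mm tall, bright metal top, 70 g. Origin: centre of its underside; z up. 
- sink_long: the long heat sink, loose: bright aluminium finned bar 72 mm long (its x axis), 26 mm wide (its y axis), 28 mm high, fins up, 90 g. Origin: centre of its underside; z up. 
- transformer: small mains transformer, loose: laminated steel core 46 mm long (x), 18 mm thick (y), 38 mm high, with a copper winding (30 mm along x, 36 mm across in y, from 6 to 32 mm above its underside, flat sides) and a 46 by 36 mm, 4 mm thick foot; 200 g. Stands on the foot. Origin: centre of its underside; z up. 
- coil: copper-wound ring coil, loose, lying flat: 50 mm outside diameter, 30 mm hole right through, 20 mm high, 60 g. Origin: centre of its underside; z up. 
- cap_small: the small can capacitor, loose, standing: same make as the large one but 25 mm across and 34 mm tall, 30 g. It does not belong in the tray. Origin: centre of its underside; z up. 
- sink_short: the short heat sink, loose: same profile as the long one (26 mm wide, 28 mm high) but only 40 mm long (x), 50 g. It does not belong in the tray. Origin: centre of its underside; z up. 
- cup: holder: black base with grey walls forming a round cup: 54 mm inside diameter, wall 4 mm thick, its rim 18 mm above the origin. Fixed in the tray; its base is 96 mm square, 4 mm thick. Origin: centre of the base's underside, about 4 mm above the table; z up; parts rest 4 mm above the origin. 
- trough: holder: black base with grey walls forming a rectangular trough: inside 88 mm long along its x axis and 44 mm wide along y, wall 4 mm thick, rim 18 mm above the origin. Fixed in the tray; its base is 96 mm square, 4 mm thick. Origin: centre of the base's underside, about 4 mm above the table; z up; parts rest 4 mm above the origin. 
- square: holder: black base with grey walls forming a square compartment: inside 64 by 64 mm, wall 4 mm thick, rim 18 mm above the origin. Fixed in the tray; its base is 96 mm square, 4 mm thick. Origin: centre of the base's underside, about 4 mm above the table; z up; parts rest 4 mm above the origin. 
- post: holder: bare black base without walls, with a steel post in the middle: 12 mm in diameter, its top 18 mm above the origin. Fixed in the tray; its base is 96 mm square, 4 mm thick. Origin: centre of the base's underside, about 4 mm above the table; z up; parts rest 4 mm above the origin. The coil's hole goes over the post.
Mind the look-alikes: they are no part of the job. What is shaped like the sink_long but blue is not meant.

How it is judged:
By the outcome, as a careful person would: the job done as asked, in the order asked, and still so for the second after the job is handed in, with the robot touching nothing.
It also fails if it takes over 102 s, if anything falls off the work surface, if the arm or the gripper's body presses on something with over 40 N, if the wrist force passes 120 N, or if a joint passes its speed limit or range.

## Working session

There is one attempt and no reset: what is moved stays moved. The work goes in short steps, Python scripts to look and compute and a tool call to move; the robot and the scene stay as the last step left them, time stands still between calls to the robot, and variables do not carry over. Pictures are saved under pics/ and viewed, and the job is handed in when it is done.

Besides the shell and the picture viewer there is one more tool, called after "Emit:" as a command line: name --argument value ..., lists and objects as JSON in quotes. arm_command: Moves the arm, as the interface text tells. Its arguments: {"type":"object","properties":{"hand":{"type":"array"},"xyz":{"type":"array"},"twist":{"type":"array"},"newtons":{"type":"number"}},"required":["hand","xyz","twist"]}

```bash
mkdir -p pics
cat > h.py <<'E'
import numpy as np, cv2
from cell import telemetry, vision, ticket
def shot(n,f):
    im=vision.capture(n); cv2.imwrite(f'pics/{f}.png',im[:,:,::-1]); return im
def cal(n):
    c=vision.get_calibration(n); f=210/np.tan(np.radians(c['vfov'])/2); return c,f,np.array(c['view'])
def ray(n,u,v,z):
    c,f,V=cal(n); d=np.array([(u-c['cx'])/f,(v-c['cy'])/f,1]); R=V[:3,:3]; o=-R.T@V[:3,3]; d=R.T@d
    return o+d*(z-o[2])/d[2]
def proj(n,p):
    c,f,V=cal(n); q=V[:3,:3]@np.array(p)+V[:3,3]; return np.array([c['cx']+f*q[0]/q[2],c['cy']+f*q[1]/q[2]])
def crop(f,x0,y0,x1,y1,s,o):
    im=cv2.imread(f'pics/{f}.png')[y0:y1,x0:x1]; cv2.imwrite(f'pics/{o}.png',cv2.resize(im,None,fx=s,fy=s,interpolation=cv2.INTER_CUBIC))
E
python3 - <<'E'
from h import *
shot('top','t0');shot('side','s0')
for n in('top','side'):print(n,vision.get_calibration(n))
s=telemetry.sense();print(s)
E
```

```text
top {'vfov': 54.77335656090723, 'cx': 276.13681678628467, 'cy': 214.10586397972668, 'view': array([[ 0.00808167, -0.9997701 ,  0.01986027, -0.01241903],
       [-0.9969585 , -0.00959531, -0.07734129,  0.52377519],
       [ 0.07751408, -0.01917482, -0.99680685,  0.84577511],
       [ 0.        ,  0.        ,  0.        ,  1.        ]])}
side {'vfov': 51.86121218075611, 'cx': 283.0027205046807, 'cy': 212.43406341014767, 'view': array([[-0.99848797, -0.05284002, -0.01515606,  0.50597306],
       [-0.02026669,  0.61014545, -0.79203017,  0.03093906],
       [ 0.05109829, -0.79052543, -0.61029378,  0.93706061],
       [ 0.        ,  0.        ,  0.        ,  1.        ]])}
{'time': 0.1, 'joints': array([ 1.26438660e+00,  1.24399804e-01,  1.65151606e+00,  5.41840123e-06,
        1.36750087e+00, -8.26085273e-02]), 'qd': array([-1.62134301e-04, -1.10954941e-03, -2.44904856e-03,  3.85994004e-05,
        7.70726370e-05,  1.37258439e-03]), 'effort': array([ 5.22350581e-05, -4.24940372e+01, -3.66648710e+01, -1.27610506e-04,
        3.98669421e-03, -2.46792803e-05]), 'eef_pos': array([0.14413987, 0.63330168, 0.25221448]), 'tool_rot': array([[ 2.21938189e-01,  9.75060579e-01, -5.55273129e-04],
       [ 9.75059043e-01, -2.21938829e-01, -1.73752633e-03],
       [-1.81743009e-03, -1.55800640e-04, -9.99998336e-01]]), 'wrist_force': array([ 0.12897228,  0.30636122, -0.33559122]), 'ft_torque': array([ 0.01352857, -0.03334469, -0.02001927]), 'width': 0.08524848740564919}
```

View pics/t0.png

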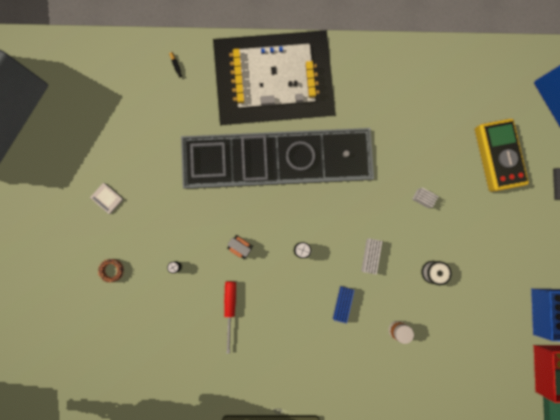

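View pics/s0.png

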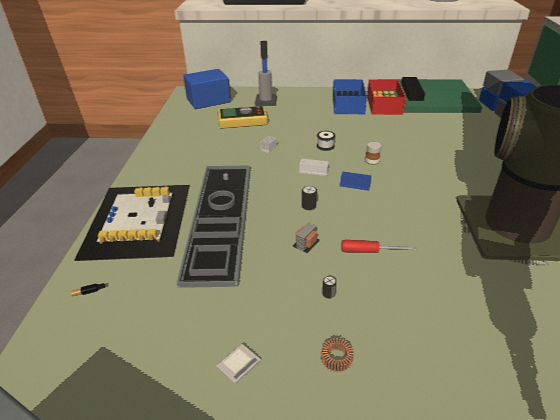

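The top view shows the tray at (277,158): square at (208,160), trough at (255,158), cup at (301,156), post at (346,154).

What could be taken for each part:
- **cap_big:** can (303,250). Small can (174,267), solder spool (438,272) and jar (403,332) are the others.
- **sink_long:** (373,256). The blue bar (344,304) and the short sink (427,198) are the others.
- **transformer:** (240,246).
- **coil:** (112,270).

I'll enlarge crops to check these.

Run:
```python
from h import *
crop('t0',170,120,390,280,3.6,'c1')
crop('t0',90,225,330,285,3.3,'c2')
crop('t0',280,180,460,345,3.6,'c3')
crop('s0',170,130,390,380,2.4,'c4')
```

```text
(no output)
```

View pics/c1.png

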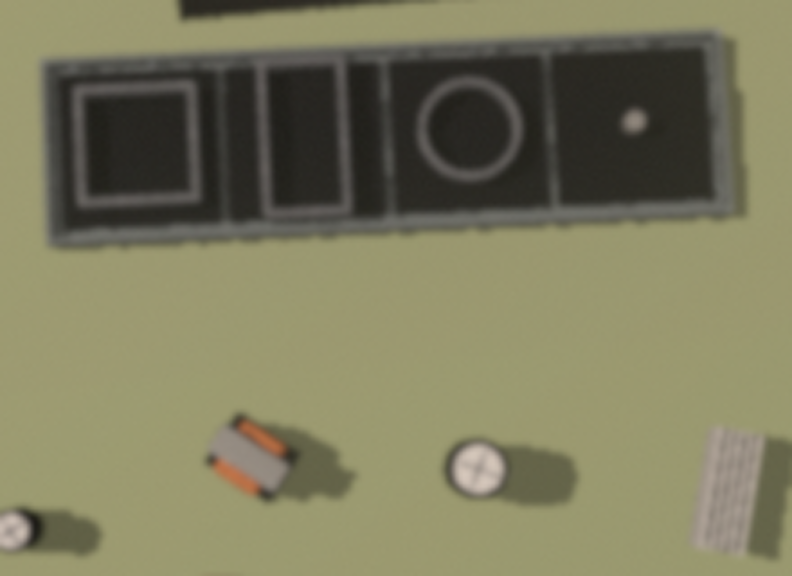

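View pics/c2.png

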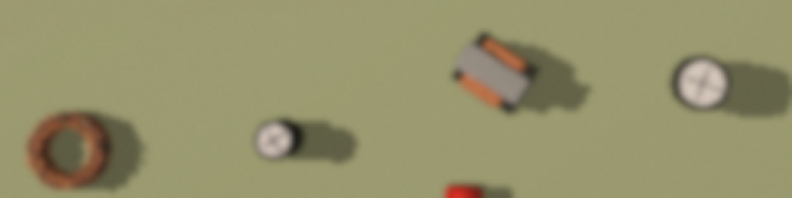

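View pics/c3.png

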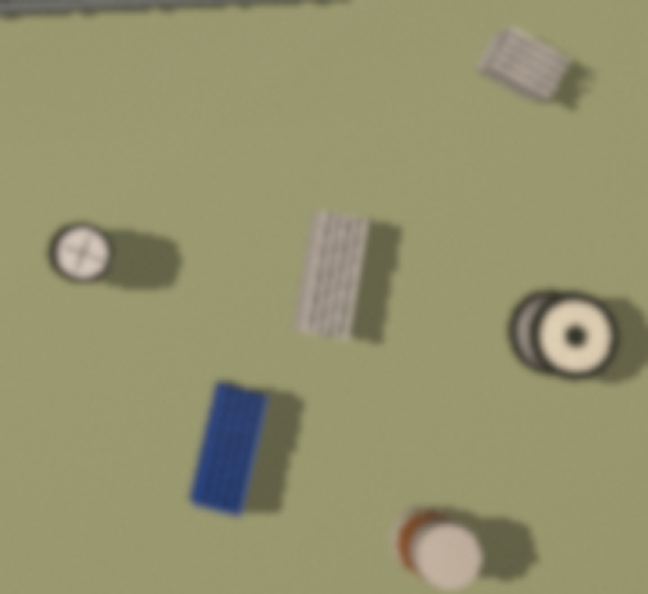

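View pics/c4.png

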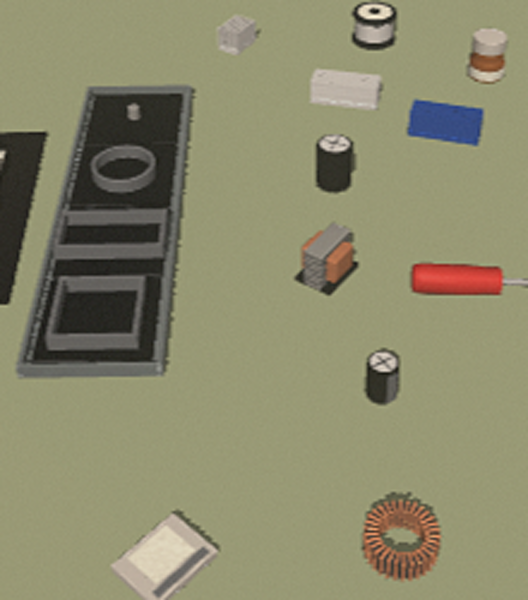

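```bash
cat > px.py <<'E'
from h import *
off={'c1':(170,120,3.6),'c2':(90,225,3.3),'c3':(280,180,3.6)}
def T(c,x,y,z):
    a,b,s=off[c]; return ray('top',a+(x+.5)/s-.5,b+(y+.5)/s-.5,z)
def S(x,y,z): return ray('side',170+(x+.5)/2.4-.5,130+(y+.5)/2.4-.5,z)
E
python3 - <<'E'
from px import *
np.set_printoptions(precision=4,suppress=True)
def show(n,pts,side=None):
    P=np.array(pts); print(n,P.mean(0)[:2]); 
    if len(P)==4:
        for i in range(4):
            d=P[(i+1)%4]-P[i]; print('   edge',np.linalg.norm(d[:2]).round(4),np.degrees(np.arctan2(d[1],d[0])).round(1))
    if side is not None: print('   side',np.mean(side,axis=0)[:2])
q=lambda c,z,l:[T(c,x,y,z) for x,y in l]
sd=lambda z,l:[S(x,y,z) for x,y in l]
show('cap',[T('c1',478,468,.046)],sd(.046,[(335,143)]))
show('sink',q('c1',.028,[(712,428),(766,434),(745,553),(695,548)]))
show('sink c3',q('c3',.028,[(317,210),(370,220),(350,338),(298,330)]), sd(.028,[(315,70),(382,78),(379,97),(312,92)]))
show('trafo top',q('c1',.038,[(228,422),(297,462),(275,493),(208,457)]),sd(.038,[(335,224),(353,234),(320,262),(302,252)]))
show('trafo foot',q('c1',.004,[(240,414),(300,455),(270,500),(210,460)]))
show('coil',[T('c2',69,150,.02)],sd(.02,[(402,535)]))
show('capsm',[T('c2',274,140,.034)],sd(.034,[(383,361)]))
show('square',q('c1',.022,[(72,84),(197,80),(201,202),(78,209)]),sd(.022,[(62,278),(143,277),(137,337),(49,337)]))
show('trough',q('c1',.022,[(257,60),(344,58),(350,212),(265,217)]),sd(.022,[(67,210),(166,212),(164,247),(57,247)]))
show('cup',[T('c1',470,128,.022)],sd(.022,[(123,168)]))
show('post',[T('c1',634,121,.022)],sd(.022,[(133,105)]))
show('tray',q('c1',.02,[(42,62),(720,32),(733,212),(52,245)]))
E
```

```text
cap [ 0.4489 -0.0621]
   side [ 0.4495 -0.0622]
sink [ 0.4367 -0.2114]
   edge 0.0321 -95.8
   edge 0.0708 169.3
   edge 0.0295 84.7
   edge 0.0709 -8.6
sink c3 [ 0.4369 -0.2115]
   edge 0.0318 -100.2
   edge 0.0701 169.6
   edge 0.0308 81.7
   edge 0.0711 -9.6
   side [ 0.4372 -0.1988]
trafo top [0.4533 0.0678]
   edge 0.0461 -119.5
   edge 0.0218 145.2
   edge 0.0439 62.4
   edge 0.0231 -28.9
   side [0.4549 0.0751]
trafo foot [0.4539 0.0684]
   edge 0.0437 -123.7
   edge 0.0322 146.9
   edge 0.0433 57.0
   edge 0.0328 -32.3
coil [0.4027 0.3387]
   side [0.4037 0.3461]
capsm [0.4107 0.2059]
   side [0.4122 0.2061]
square [0.6399 0.1402]
   edge 0.0746 -87.4
   edge 0.0739 -177.1
   edge 0.073 94.0
   edge 0.0756 4.1
   side [0.6407 0.1428]
trough [0.6455 0.0407]
   edge 0.0522 -87.9
   edge 0.0936 -177.2
   edge 0.0507 94.1
   edge 0.0953 3.7
   side [0.6453 0.0431]
cup [ 0.6519 -0.0587]
   side [ 0.6522 -0.0486]
post [ 0.6574 -0.1575]
   side [ 0.6604 -0.1606]
tray [ 0.6461 -0.0099]
   edge 0.4096 -86.6
   edge 0.1104 -176.5
   edge 0.4076 93.4
   edge 0.1109 4.6
```

Run:
```python
from h import *
a=cv2.imread('pics/s0.png');t=cv2.imread('pics/t0.png')
def c(im,x,y,w,s,n): cv2.imwrite(n,cv2.resize(im[y:y+w,x:x+w],(400,400),interpolation=cv2.INTER_CUBIC))
g=lambda im,x,y,w:cv2.resize(im[y:y+w*3//4,x:x+w],(400,300),interpolation=cv2.INTER_CUBIC)
m=np.vstack([np.hstack([g(a,294,152,40),g(a,290,222,40)]),np.hstack([g(a,310,330,56),g(t,220,232,40)])])
cv2.imwrite('pics/d1.png',m)
m=np.vstack([np.hstack([g(t,350,238,48),g(t,90,255,40)]),np.hstack([g(a,200,180,48),g(a,180,240,60)])])
cv2.imwrite('pics/d2.png',m)
```

```text
(no output)
```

View pics/d1.png

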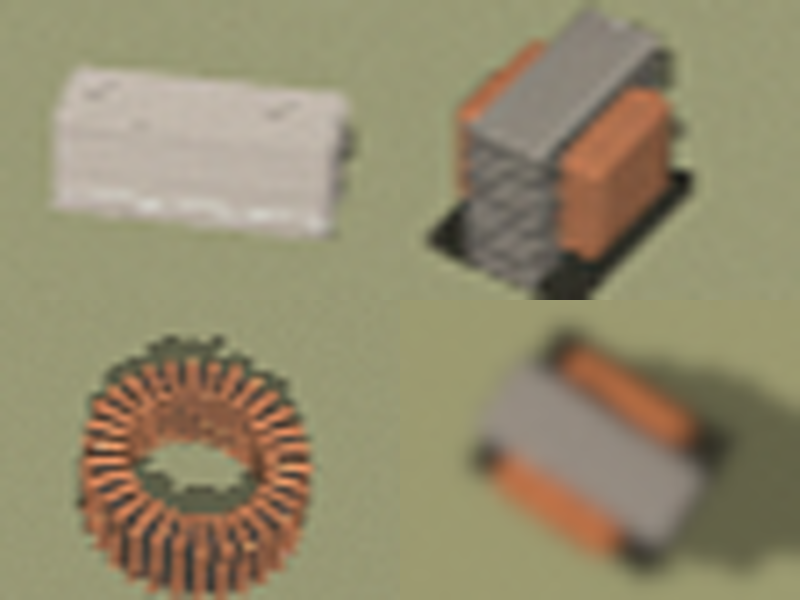

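View pics/d2.png

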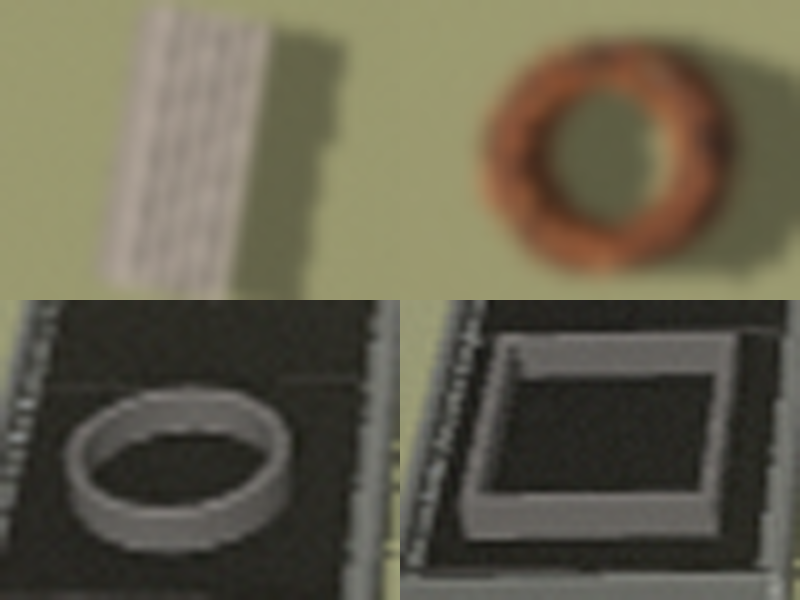

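Run:
```python
from px import *
np.set_printoptions(precision=4,suppress=True)
def show(n,cam,o,s,z,l):
    P=np.array([ray(cam,o[0]+(x+.5)/s-.5,o[1]+(y+.5)/s-.5,z) for x,y in l]); print(n,cam,P.mean(0)[:2])
    if len(P)==4:
        for i in range(4):
            d=P[(i+1)%4]-P[i]; print('   edge',np.linalg.norm(d[:2]).round(4),np.degrees(np.arctan2(d[1],d[0])).round(1))
    return P
show('sink','side',(294,152),10,.028,[(75,68),(350,95),(338,145),(58,118)])
P=show('sinkR','top',(350,238),8.333,.028,[(272,22),(230,298)]); d=P[1]-P[0];print(np.linalg.norm(d),np.degrees(np.arctan2(d[1],d[0])), P.mean(0)+.013*np.array([d[1],-d[0],0])/np.linalg.norm(d))
show('trafo','side',(290,222),10,.038,[(190,5),(268,45),(140,160),(70,125)])
show('trafo','top',(220,232),10,.038,[(135,55),(305,175),(255,245),(80,125)])
show('coil','side',(310,330),7.143,.02,[(195,137)])
show('coil','side',(310,330),7.143,.02,[(83,145),(195,55),(310,145),(195,225)])
show('coil','top',(90,255),10,.02,[(207,155)]);show('coilhole','top',(90,255),10,.02,[(202,153)])
show('cup','side',(200,180),8.333,.022,[(178,149)])
show('square','side',(180,240),6.667,.022,[(93,32),(338,32),(320,195),(60,195)])
```

```text
sink side [ 0.4377 -0.2114]
   edge 0.072 170.7
   edge 0.0249 81.3
   edge 0.072 -8.9
   edge 0.0254 -98.7
sinkR top [ 0.4352 -0.2271]
0.0706145951958821 170.6123362193638 [ 0.4373 -0.2142  0.028 ]
trafo side [0.4547 0.0718]
   edge 0.0204 142.0
   edge 0.0451 55.1
   edge 0.0175 -35.7
   edge 0.046 -121.3
trafo top [0.4542 0.0693]
   edge 0.0433 -124.6
   edge 0.0177 145.0
   edge 0.0441 56.2
   edge 0.0184 -37.4
coil side [0.4039 0.3391]
coil side [0.4038 0.3402]
   edge 0.0355 -136.1
   edge 0.0329 136.9
   edge 0.0334 38.9
   edge 0.0302 -38.7
coil top [0.4028 0.3394]
coilhole top [0.4032 0.3404]
cup side [ 0.6538 -0.0575]
square side [0.6422 0.1397]
   edge 0.0746 -177.9
   edge 0.0692 94.3
   edge 0.0742 2.2
   edge 0.0694 -85.3
```

Emit:
arm_command --hand '[0,0,0,0,0,0,0,0,0,0,0,0,0,0,0,0,0,0,0,0]' --xyz '[[0.305,-0.696,-0.1],[0.305,-0.696,-0.1],[0.305,-0.696,-0.1],[0.305,-0.696,-0.1],[0.305,-0.696,-0.1],[0.305,-0.696,-0.1],[0.305,-0.696,-0.1],[0.305,-0.696,-0.1],[0.305,-0.696,-0.1],[0.305,-0.696,-0.1],[0.305,-0.696,-0.1],[0.305,-0.696,-0.1],[0.305,-0.696,-0.1],[0.305,-0.696,-0.1],[0.305,-0.696,-0.1],[0.305,-0.696,-0.1],[0.305,-0.696,-0.1],[0.305,-0.696,-0.1],[0.305,-0.696,-0.1],[0.305,-0.696,-0.1]]' --twist '[[0,0,0],[0,0,0],[0,0,0],[0,0,0],[0,0,0],[0,0,0],[0,0,0],[0,0,0],[0,0,0],[0,0,0],[0,0,0],[0,0,0],[0,0,0],[0,0,0],[0,0,0],[0,0,0],[0,0,0],[0,0,0],[0,0,0],[0,0,0]]' --newtons 40

```text
time: 1.77
eef_pos: [0.4497, -0.0652, 0.1525]
tool_rot: [[0.227, 0.974, -0.002], [0.974, -0.227, -0.0], [-0.001, -0.001, -1.0]]
wrist_force: [-0.4, 0.9, 0.5]
width: 0.0853
```

Emit:
arm_command --hand '[0,0,0,0,0,0,0]' --xyz '[[0,0,0],[0,0,-0.035],[0,0,-0.07],[0,0,-0.095],[0,0,-0.107],[0,0,-0.107],[0,0,-0.107]]' --twist '[[0,0,0],[0,0,0],[0,0,0],[0,0,0],[0,0,0],[0,0,0],[0,0,0]]'

```text
time: 2.35
eef_pos: [0.4485, -0.0609, 0.046]
tool_rot: [[0.22, 0.975, -0.001], [0.975, -0.22, 0.001], [0.0, -0.002, -1.0]]
wrist_force: [0.3, 0.3, 0.8]
width: 0.0855
```

Run:
```python
from h import *
shot('side','s1');crop('s1',250,130,370,230,6,'e1')
print(telemetry.sense()['eef_pos'])
```

```text
[ 0.44961208 -0.06136991  0.04717216]
```

View pics/e1.png

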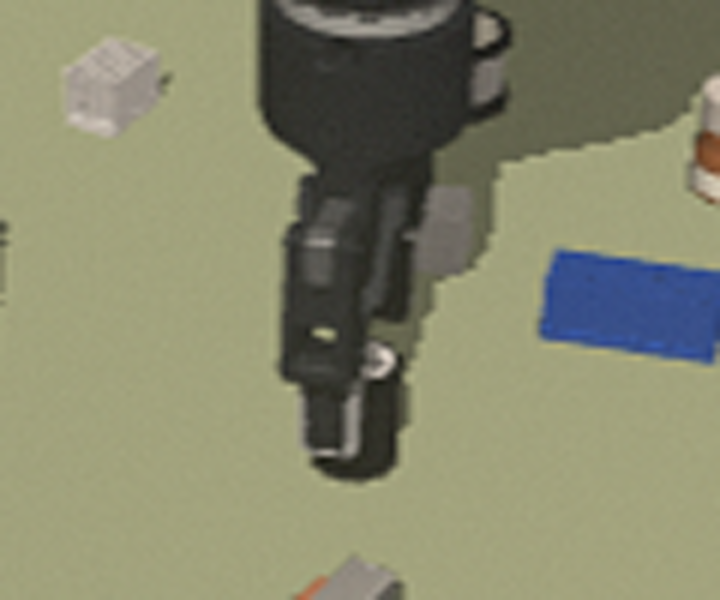

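The side view shows the big can between the jaws, with the near fingertip at about pixel (305,205). I'll close now.

Emit:
arm_command --hand '[255,255,255,255,255,255,255,255,255,255]' --xyz '[[0,0,0],[0,0,0],[0,0,0],[0,0,0],[0,0,0],[0,0,0],[0,0,0],[0,0,0],[0,0,0],[0,0,0]]' --twist '[[0,0,0],[0,0,0],[0,0,0],[0,0,0],[0,0,0],[0,0,0],[0,0,0],[0,0,0],[0,0,0],[0,0,0]]'

```text
time: 3.23
eef_pos: [0.45, -0.0625, 0.0473]
tool_rot: [[0.222, 0.975, 0.001], [0.975, -0.222, -0.0], [0.0, 0.001, -1.0]]
wrist_force: [-1.5, 0.4, 7.1]
width: 0.0337
```

Run:
```python
from h import *
shot('side','s2');crop('s2',250,130,370,230,6,'e2')
s=telemetry.sense();print(s['eef_pos'],s['width'])
for z in (.01,.015,.02,.025,.03): print(z,proj('side',[.449+.008-.0,-.061+.0175+.005,z]))
# open tip
for z in (.02,.025,.03,.035,.04): print(z,proj('side',[.458,-.061+.048,z]))
```

```text
[ 0.45003863 -0.06245678  0.04732196] 0.03372102490193975
0.01 [305.61019748 208.1650392 ]
0.015 [305.64713083 206.40952273]
0.02 [305.6842945  204.64305862]
0.025 [305.72169065 202.86554416]
0.03 [305.75932147 201.07687532]
0.02 [305.10308369 211.48084176]
0.025 [305.13941063 209.68775849]
0.03 [305.17597035 207.8831856 ]
0.035 [305.21276508 206.06701231]
0.04 [305.24979711 204.23912639]
```

View pics/e2.png

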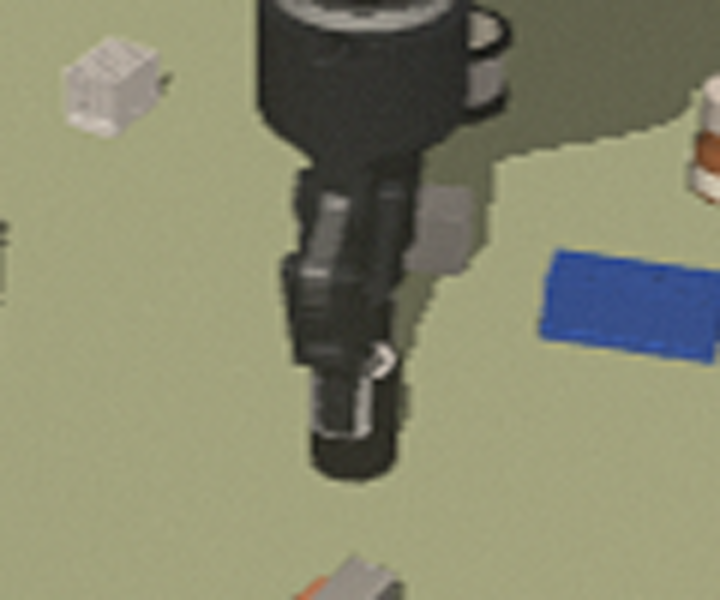

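Emit:
arm_command --hand '[255,255,255,255,255,255,255,255,255,255,255,255,255,255,255,255]' --xyz '[[0,0,0.02],[0,0,0.05],[0,0,0.08],[0.03,0,0.08],[0.06,0.001,0.08],[0.09,0.002,0.08],[0.12,0.003,0.08],[0.15,0.004,0.08],[0.18,0.004,0.08],[0.203,0.004,0.08],[0.203,0.004,0.08],[0.203,0.004,0.06],[0.203,0.004,0.045],[0.203,0.004,0.035],[0.203,0.004,0.03],[0.203,0.004,0.03]]' --twist '[[0,0,0],[0,0,0],[0,0,0],[0,0,0],[0,0,0],[0,0,0],[0,0,0],[0,0,0],[0,0,0],[0,0,0],[0,0,0],[0,0,0],[0,0,0],[0,0,0],[0,0,0],[0,0,0]]'

```text
time: 4.62
eef_pos: [0.6503, -0.058, 0.0738]
tool_rot: [[0.222, 0.975, -0.004], [0.975, -0.222, 0.001], [-0.0, -0.004, -1.0]]
wrist_force: [-0.4, 0.2, -0.8]
width: 0.0337
```

Run:
```python
from h import *
shot('side','s3');crop('s3',170,130,290,220,6,'e3')
s=telemetry.sense();print(s['eef_pos'],s['width'],s['wrist_force'])
```

```text
[ 0.65122077 -0.05814627  0.07525168] 0.0334530205977215 [ 0.78640225 -0.58138496  0.35805942]
```

View pics/e3.png

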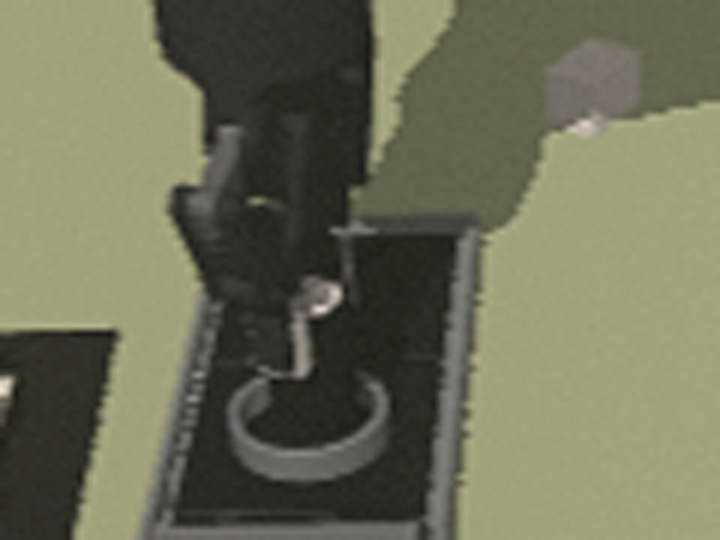

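The side view shows the can held just above the cup, over the ring at about pixel (221,200). I'll lower it and release.

Emit:
arm_command --hand '[255,255,255,255,255,255,150,120,120,120,120,120]' --xyz '[[0.002,0,-0.007],[0.002,0,-0.014],[0.002,0,-0.019],[0.002,0,-0.022],[0.002,0,-0.022],[0.002,0,-0.022],[0.002,0,-0.022],[0.002,0,-0.022],[0.002,0,-0.022],[0.002,0,0.01],[0.002,0,0.045],[0.002,0,0.08]]' --twist '[[0,0,0],[0,0,0],[0,0,0],[0,0,0],[0,0,0],[0,0,0],[0,0,0],[0,0,0],[0,0,0],[0,0,0],[0,0,0],[0,0,0]]'

```text
time: 5.67
eef_pos: [0.6533, -0.0581, 0.1558]
tool_rot: [[0.222, 0.975, -0.003], [0.975, -0.222, 0.001], [-0.0, -0.003, -1.0]]
wrist_force: [1.2, -1.0, 0.3]
width: 0.0454
```

Run:
```python
from h import *
shot('side','s4');crop('s4',170,130,290,220,6,'e4')
s=telemetry.sense();print(s['eef_pos'],s['width'],s['wrist_force'])
```

```text
[ 0.65808815 -0.05876728  0.16615633] 0.044793439761194764 [ 3.60507071 -0.47200602  5.23339786]
```

View pics/e4.png

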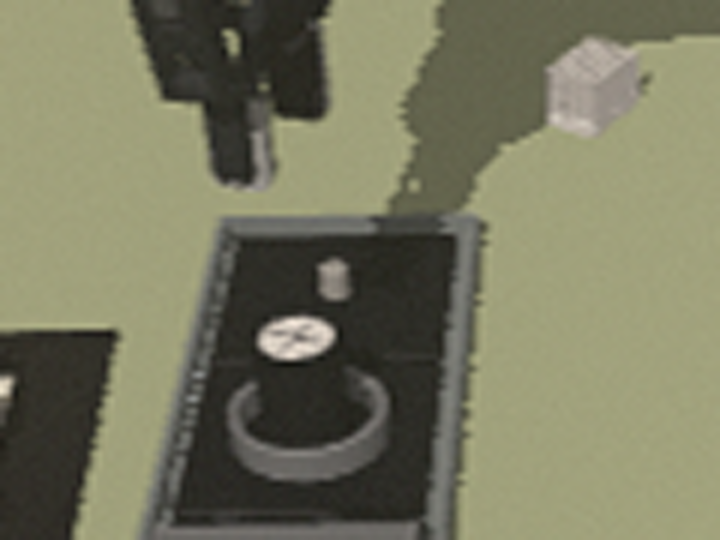

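Emit:
arm_command --hand '[100,100,100,100,100,100,100,100,100,100,100,100,100,100,100]' --xyz '[[-0.03,-0.02,0],[-0.06,-0.043,0],[-0.09,-0.064,0],[-0.12,-0.086,0],[-0.15,-0.107,0],[-0.18,-0.129,0],[-0.205,-0.146,0],[-0.217,-0.155,0],[-0.217,-0.155,0],[-0.217,-0.155,-0.03],[-0.217,-0.155,-0.06],[-0.217,-0.155,-0.09],[-0.217,-0.155,-0.11],[-0.217,-0.155,-0.117],[-0.217,-0.155,-0.117]]' --twist '[[0,0,0],[0,0,3.4],[0,0,3.4],[0,0,3.4],[0,0,3.4],[0,0,3.4],[0,0,3.4],[0,0,3.4],[0,0,3.4],[0,0,3.4],[0,0,3.4],[0,0,3.4],[0,0,3.4],[0,0,3.4],[0,0,3.4]]' --newtons 40

```text
time: 6.97
eef_pos: [0.4363, -0.2119, 0.0371]
tool_rot: [[0.163, 0.987, -0.004], [0.987, -0.163, 0.003], [0.002, -0.004, -1.0]]
wrist_force: [-0.2, 0.3, 0.2]
width: 0.0521
```

Run:
```python
from h import *
print('captop',ray('side',170+297.5/6-.5,130+337.5/6-.5,.054))
shot('side','s5');crop('s5',240,90,360,180,6,'e5')
shot('top','t5');crop('t5',330,210,430,285,6,'f5')
s=telemetry.sense();print(s['eef_pos'],s['width'],s['wrist_force'],s['tool_rot'])
a=cv2.imread('pics/e5.png');b=cv2.imread('pics/f5.png');cv2.imwrite('pics/g5.png',cv2.resize(np.vstack([a,np.pad(b,((0,0),(0,120),(0,0)))]),None,fx=.6,fy=.6))
```

```text
captop [ 0.65483561 -0.05847985  0.054     ]
[ 0.43829885 -0.21340224  0.04017781] 0.051399218248682495 [ 0.2262566  -0.09891444  0.02294976] [[ 1.63234153e-01  9.86586654e-01  1.17732266e-03]
 [ 9.86587261e-01 -1.63233496e-01 -6.34391661e-04]
 [-4.33703853e-04  1.26508592e-03 -9.99999106e-01]]
```

View pics/g5.png

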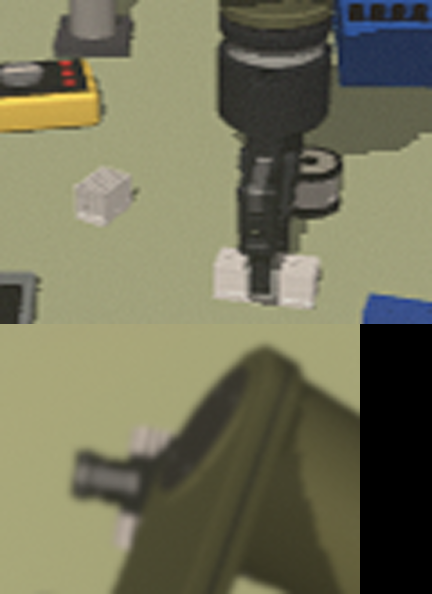

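The fingers straddle the middle of the bright long sink. I'll close, lift and carry it.

Emit:
arm_command --hand '[255,255,255,255,255,255,255,255,255,255,255,255,255,255,255,255,255,255,255,255]' --xyz '[[0,0,0],[0,0,0],[0,0,0],[0,0,0],[0,0,0],[0,0,0],[0,0,0.015],[0,0,0.04],[0,0,0.07],[0.015,0.02,0.1],[0.035,0.043,0.11],[0.056,0.068,0.11],[0.077,0.094,0.11],[0.098,0.12,0.11],[0.119,0.145,0.11],[0.14,0.17,0.11],[0.16,0.195,0.11],[0.18,0.22,0.11],[0.2,0.243,0.11],[0.208,0.254,0.11]]' --twist '[[0,0,0],[0,0,0],[0,0,0],[0,0,0],[0,0,0],[0,0,0],[0,0,0],[0,0,0],[0,0,0],[0,0,3],[0,0,6],[0,0,9],[0,0,12.7],[0,0,12.7],[0,0,12.7],[0,0,12.7],[0,0,12.7],[0,0,12.7],[0,0,12.7],[0,0,12.7]]'

```text
time: 8.73
eef_pos: [0.6468, 0.0434, 0.1493]
tool_rot: [[-0.059, 0.998, 0.001], [0.998, 0.059, 0.001], [0.001, 0.001, -1.0]]
wrist_force: [-0.7, -0.8, -1.1]
width: 0.0248
```

Emit:
arm_command --hand '[255,255,255,255,255,255,255]' --xyz '[[0,0,0],[0,0,-0.02],[0,0,-0.045],[0,0,-0.065],[0,0,-0.078],[0,0,-0.078],[0,0,-0.078]]' --twist '[[0,0,0],[0,0,0],[0,0,0],[0,0,0],[0,0,0],[0,0,0],[0,0,0]]'

```text
time: 9.32
eef_pos: [0.6444, 0.04, 0.0707]
tool_rot: [[-0.056, 0.998, -0.002], [0.998, 0.056, -0.0], [-0.0, -0.002, -1.0]]
wrist_force: [0.7, -0.8, -0.5]
width: 0.0247
```

Run:
```python
from h import *
shot('side','s6');crop('s6',160,150,280,240,6,'e6')
s=telemetry.sense();print(s['eef_pos'],s['width'],s['wrist_force'])
```

```text
[0.64555018 0.04019186 0.07219245] 0.0247868005275027 [0.59820448 0.44958452 0.29723276]
```

View pics/e6.png

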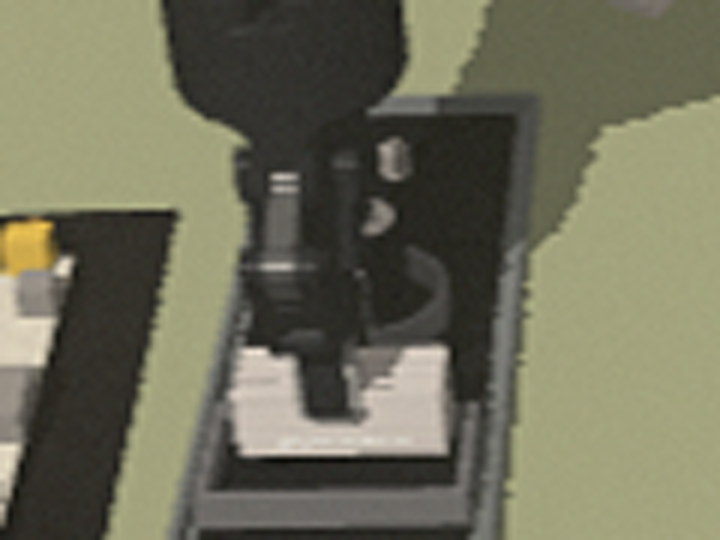

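The sink is aligned over the trough: its ends are at about pixels 198 and 235, inside the walls. I'll lower it and release.

Emit:
arm_command --hand '[255,255,255,255,255,255,160,140,140,140,140,140]' --xyz '[[0,0,-0.007],[0,0,-0.014],[0,0,-0.02],[0,0,-0.0245],[0,0,-0.0245],[0,0,-0.0245],[0,0,-0.0245],[0,0,-0.0245],[0,0,-0.0245],[0,0,0.01],[0,0,0.045],[0,0,0.08]]' --twist '[[0,0,0],[0,0,0],[0,0,0],[0,0,0],[0,0,0],[0,0,0],[0,0,0],[0,0,0],[0,0,0],[0,0,0],[0,0,0],[0,0,0]]'

```text
time: 10.37
eef_pos: [0.6443, 0.0408, 0.1508]
tool_rot: [[-0.057, 0.998, -0.003], [0.998, 0.057, 0.0], [0.0, -0.003, -1.0]]
wrist_force: [0.4, -1.0, 0.5]
width: 0.0384
```

Run:
```python
from h import *
shot('side','s7');crop('s7',160,150,280,240,6,'e7')
s=telemetry.sense();print(s['eef_pos'],s['width'],s['wrist_force'])
```

```text
[0.64918437 0.04081411 0.16098327] 0.03829646749875122 [4.074144   0.33988166 5.67941688]
```

View pics/e7.png

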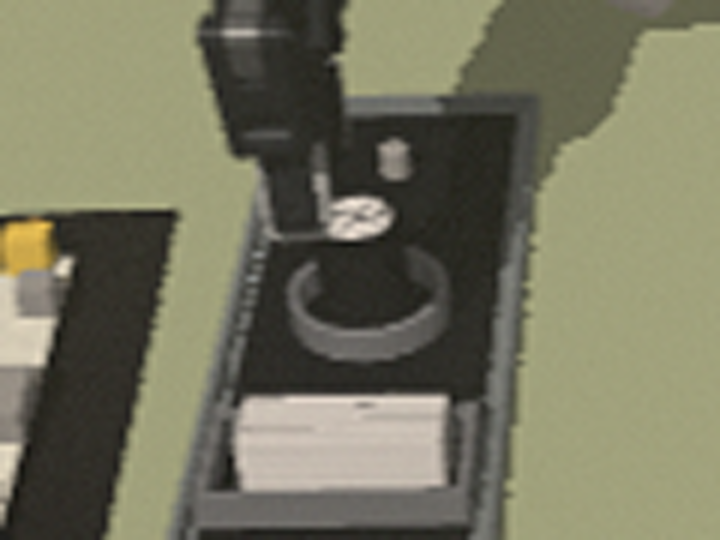

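Run:
```python
from h import *
print(telemetry.sense()['joints'].round(3))
```

```text
[-0.02   0.19   1.737 -0.     1.204 -1.648]
```

Emit:
arm_command --hand '[30,30,30,30,30,30,30,30,30,30,30,30,30,30,30]' --xyz '[[-0.02,0.003,0],[-0.045,0.007,0],[-0.075,0.012,0],[-0.105,0.016,0],[-0.135,0.021,0],[-0.165,0.026,0],[-0.185,0.029,0],[-0.1905,0.0295,0],[-0.1905,0.0295,0],[-0.1905,0.0295,-0.03],[-0.1905,0.0295,-0.06],[-0.1905,0.0295,-0.09],[-0.1905,0.0295,-0.108],[-0.1905,0.0295,-0.114],[-0.1905,0.0295,-0.114]]' --twist '[[0,0,-5],[0,0,-11],[0,0,-17],[0,0,-23],[0,0,-29],[0,0,-35],[0,0,-36.8],[0,0,-36.8],[0,0,-36.8],[0,0,-36.8],[0,0,-36.8],[0,0,-36.8],[0,0,-36.8],[0,0,-36.8],[0,0,-36.8]]' --newtons 60

```text
time: 11.67
eef_pos: [0.4544, 0.07, 0.0355]
tool_rot: [[0.552, 0.834, -0.004], [0.834, -0.552, -0.0], [-0.002, -0.003, -1.0]]
wrist_force: [-0.5, 0.2, 1.0]
width: 0.0754
```

Run:
```python
from h import *
shot('side','s8');crop('s8',250,170,370,260,6,'e8')
shot('top','t8');crop('t8',190,205,290,280,6,'f8')
s=telemetry.sense();print(s['eef_pos'],s['width'],s['wrist_force'],s['tool_rot'][:,0])
a=cv2.imread('pics/e8.png');b=cv2.imread('pics/f8.png');cv2.imwrite('pics/g8.png',cv2.resize(np.vstack([a,np.pad(b,((0,0),(0,120),(0,0)))]),None,fx=.6,fy=.6))
```

```text
[0.4563456  0.07018349 0.03829122] 0.0754064269248835 [ 0.41594729 -0.07439524  0.84491949] [0.55222176 0.83369671 0.00095923]
```

View pics/g8.png

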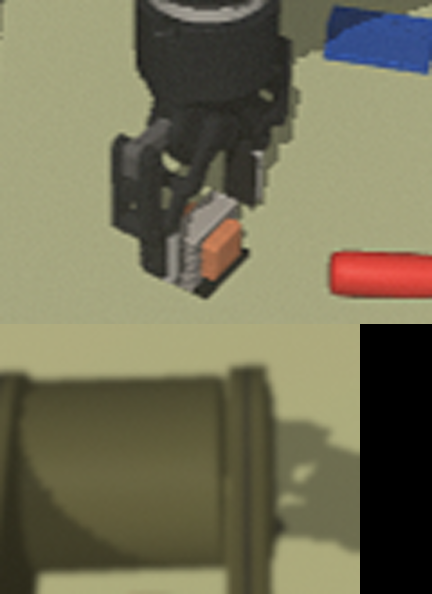

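The jaws straddle the transformer's core ends, around side pixel (303,235). I'll close and lift.

Emit:
arm_command --hand '[255,255,255,255,255,255,255,255,255,255,255,255,255,255,255,255,255,255,255,255]' --xyz '[[0,0,0],[0,0,0],[0,0,0],[0,0,0],[0,0,0],[0,0,0],[0,0,0.015],[0,0,0.04],[0,0,0.07],[0.01,0.004,0.085],[0.03,0.011,0.085],[0.055,0.02,0.085],[0.08,0.03,0.085],[0.105,0.039,0.085],[0.13,0.048,0.085],[0.155,0.058,0.085],[0.175,0.065,0.085],[0.186,0.069,0.085],[0.186,0.069,0.085],[0.186,0.069,0.075]]' --twist '[[0,0,0],[0,0,0],[0,0,0],[0,0,0],[0,0,0],[0,0,0],[0,0,0],[0,0,0],[0,0,0],[0,0,5],[0,0,11],[0,0,17],[0,0,23],[0,0,29],[0,0,35],[0,0,36.8],[0,0,36.8],[0,0,36.8],[0,0,36.8],[0,0,36.8]]'

```text
time: 13.43
eef_pos: [0.6419, 0.1395, 0.1137]
tool_rot: [[-0.057, 0.998, 0.003], [0.998, 0.057, 0.0], [0.0, 0.003, -1.0]]
wrist_force: [-0.8, 0.1, -2.4]
width: 0.045
```

Emit:
arm_command --hand '[255,255,255,255,255]' --xyz '[[0,0,-0.02],[0,0,-0.035],[0,0,-0.043],[0,0,-0.043],[0,0,-0.043]]' --twist '[[0,0,0],[0,0,0],[0,0,0],[0,0,0],[0,0,0]]'

```text
time: 13.85
eef_pos: [0.6397, 0.139, 0.0682]
tool_rot: [[-0.057, 0.998, -0.002], [0.998, 0.057, -0.0], [-0.0, -0.002, -1.0]]
wrist_force: [0.4, 0.5, -0.8]
width: 0.0444
```

Run:
```python
from h import *
shot('side','s9');crop('s9',160,190,280,280,6,'e9')
s=telemetry.sense();print(s['eef_pos'],s['width'],s['wrist_force'])
```

```text
[0.64070489 0.13916721 0.06952873] 0.044861455470832916 [ 0.70906709  0.3233271  -1.49822041]
```

View pics/e9.png

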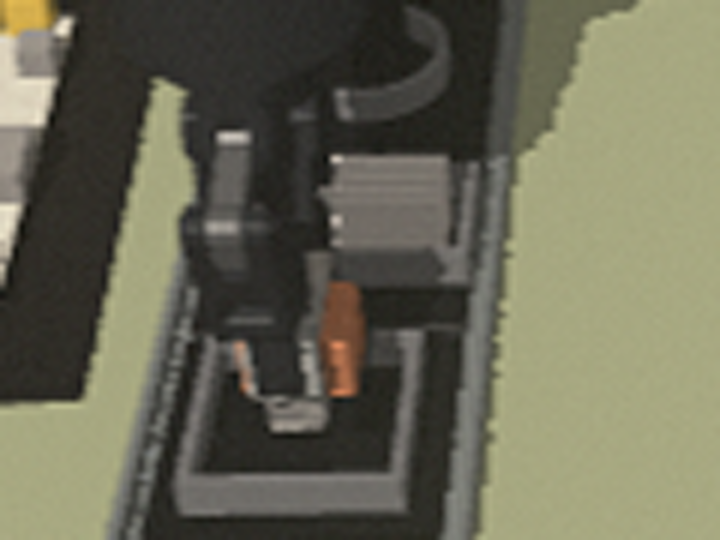

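The transformer hangs upright and centred over the square (walls at about pixels 190–230). I'll lower it and release.

Emit:
arm_command --hand '[255,255,255,255,255,255,110,85,85,85,85,85]' --xyz '[[0,0,-0.007],[0,0,-0.014],[0,0,-0.02],[0,0,-0.0235],[0,0,-0.0235],[0,0,-0.0235],[0,0,-0.0235],[0,0,-0.0235],[0,0,-0.0235],[0,0,0.01],[0,0,0.045],[0,0,0.08]]' --twist '[[0,0,0],[0,0,0],[0,0,0],[0,0,0],[0,0,0],[0,0,0],[0,0,0],[0,0,0],[0,0,0],[0,0,0],[0,0,0],[0,0,0]]'

```text
time: 14.9
eef_pos: [0.64, 0.1391, 0.1491]
tool_rot: [[-0.057, 0.998, -0.003], [0.998, 0.057, -0.0], [-0.0, -0.003, -1.0]]
wrist_force: [1.8, 0.7, -0.1]
width: 0.0569
```

Run:
```python
from h import *
shot('side','s10');crop('s10',160,190,280,280,6,'e10')
s=telemetry.sense();print(s['eef_pos'],s['width'],s['wrist_force'])
```

```text
[0.6448276  0.13989201 0.15936387] 0.0571603276908467 [3.79570373 0.93977982 5.00110195]
```

View pics/e10.png

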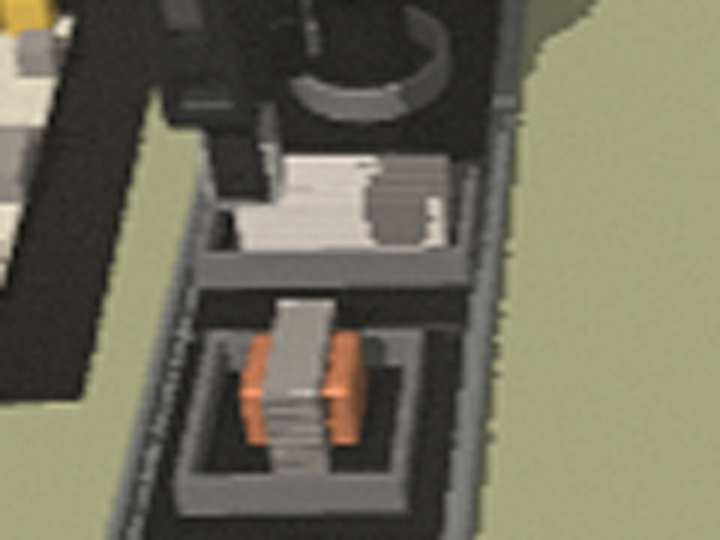

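Emit:
arm_command --hand '[25,25,25,25,25,25,25,25,25,25,25,25,25,25,25,25,25,25]' --xyz '[[-0.015,0.012,0],[-0.04,0.034,0],[-0.067,0.057,0],[-0.094,0.08,0],[-0.121,0.102,0],[-0.148,0.125,0],[-0.175,0.148,0],[-0.202,0.171,0],[-0.225,0.19,0],[-0.237,0.2,0],[-0.237,0.2,0],[-0.237,0.2,-0.03],[-0.237,0.2,-0.06],[-0.237,0.2,-0.09],[-0.237,0.2,-0.112],[-0.237,0.2,-0.12],[-0.237,0.2,-0.124],[-0.237,0.2,-0.124]]' --twist '[[0,0,0],[0,0,0],[0,0,0],[0,0,0],[0,0,0],[0,0,0],[0,0,0],[0,0,0],[0,0,0],[0,0,0],[0,0,0],[0,0,0],[0,0,0],[0,0,0],[0,0,0],[0,0,0],[0,0,0],[0,0,0]]' --newtons 40

```text
time: 16.45
eef_pos: [0.4042, 0.3389, 0.0251]
tool_rot: [[-0.057, 0.998, -0.0], [0.998, 0.057, -0.0], [-0.0, -0.0, -1.0]]
wrist_force: [-0.4, -0.1, 0.4]
width: 0.0771
```

Run:
```python
from h import *
shot('side','s11');crop('s11',280,280,400,370,6,'e11')
s=telemetry.sense();print(s['eef_pos'],s['width'],s['wrist_force'])
```

```text
[0.40480269 0.33949979 0.02618814] 0.077034884909971 [-0.15015103 -0.40415237 -0.16525938]
```

View pics/e11.png

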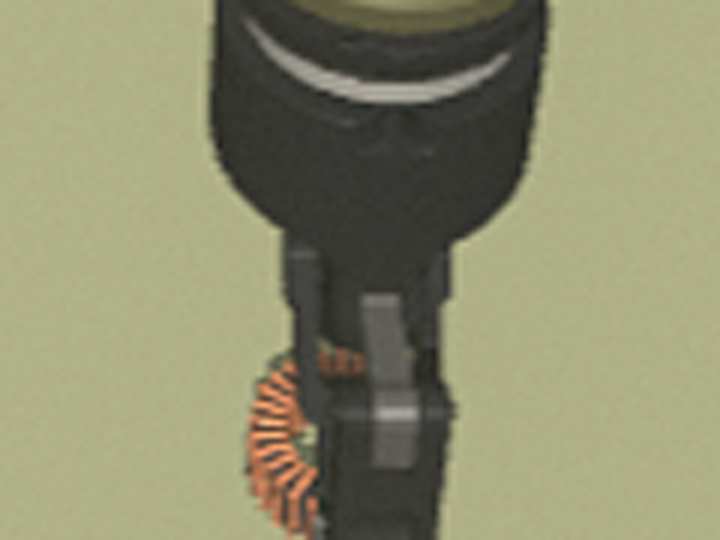

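Run:
```python
from h import *
print(proj('side',[.4048,.3395,.02]),proj('side',[.402,.39,.05]),proj('side',[.402,.39,.02]))
crop('s11',290,310,390,385,7,'e12')
shot('top','t11');crop('t11',60,220,160,295,7,'f11')
```

```text
[336.28640292 348.94824745] [341.08449824 366.7877295 ] [339.72356982 378.45965085]
```

View pics/e12.png

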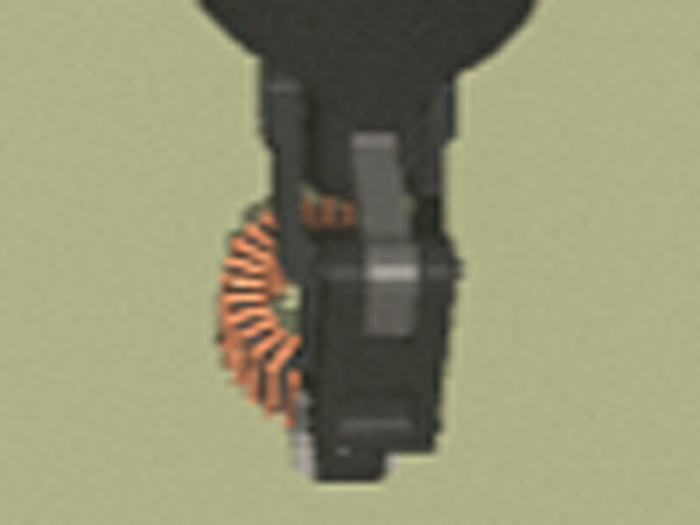

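View pics/f11.png

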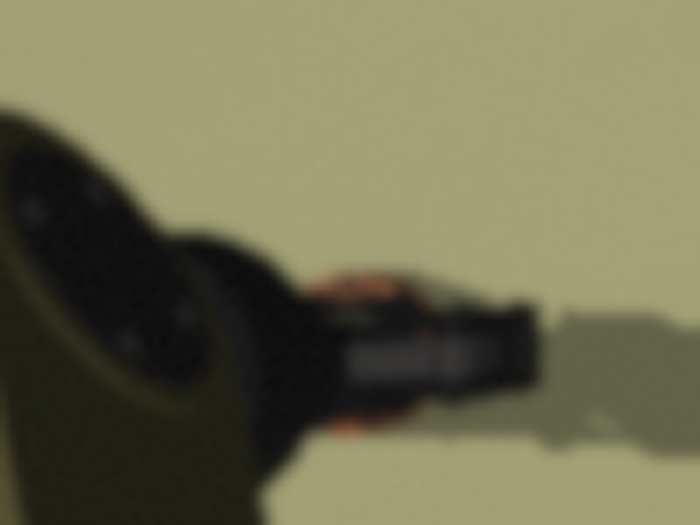

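Emit:
arm_command --hand '[255,255,255,255,255,255,255,255,255,255,255,255]' --xyz '[[0,0,0],[0,0,0],[0,0,0],[0,0,0],[0,0,0],[0,0,0],[0,0,0],[0,0,0.015],[0,0,0.04],[0,0,0.07],[0,0,0.1],[0,0,0.1]]' --twist '[[0,0,0],[0,0,0],[0,0,0],[0,0,0],[0,0,0],[0,0,0],[0,0,0],[0,0,0],[0,0,0],[0,0,0],[0,0,0],[0,0,0]]'

```text
time: 17.55
eef_pos: [0.4072, 0.3417, 0.1327]
tool_rot: [[-0.057, 0.998, 0.01], [0.998, 0.057, 0.007], [0.006, 0.011, -1.0]]
wrist_force: [1.2, 0.8, 0.6]
width: 0.0486
```

Emit:
arm_command --hand '[255,255,255,255,255,255,255,255,255,255,255,255,255,255,255,255,255,255,255,255]' --xyz '[[0.008,-0.015,0],[0.022,-0.043,0],[0.037,-0.072,0],[0.052,-0.101,0],[0.067,-0.13,0],[0.082,-0.16,0],[0.097,-0.189,0],[0.112,-0.218,0],[0.127,-0.248,0],[0.142,-0.277,0],[0.157,-0.306,0],[0.172,-0.336,0],[0.187,-0.365,0],[0.202,-0.394,0],[0.217,-0.423,0],[0.232,-0.453,0],[0.245,-0.478,0],[0.252,-0.492,0],[0.255,-0.4975,0],[0.255,-0.4975,0]]' --twist '[[0,0,0],[0,0,0],[0,0,0],[0,0,0],[0,0,0],[0,0,0],[0,0,0],[0,0,0],[0,0,0],[0,0,0],[0,0,0],[0,0,0],[0,0,0],[0,0,0],[0,0,0],[0,0,0],[0,0,0],[0,0,0],[0,0,0],[0,0,0]]'

```text
time: 19.22
eef_pos: [0.6588, -0.1588, 0.1248]
tool_rot: [[-0.056, 0.998, -0.001], [0.998, 0.056, 0.0], [0.0, -0.001, -1.0]]
wrist_force: [-0.3, 0.1, 0.3]
width: 0.0483
```

Emit:
arm_command --hand '[255,255,255,255,255,255]' --xyz '[[0,0,-0.025],[0,0,-0.05],[0,0,-0.065],[0,0,-0.07],[0,0,-0.07],[0,0,-0.07]]' --twist '[[0,0,0],[0,0,0],[0,0,0],[0,0,0],[0,0,0],[0,0,0]]'

```text
time: 19.72
eef_pos: [0.659, -0.1576, 0.0559]
tool_rot: [[-0.058, 0.998, 0.0], [0.998, 0.058, -0.0], [-0.0, 0.0, -1.0]]
wrist_force: [0.4, -0.8, 0.3]
width: 0.0486
```

Run:
```python
from h import *
shot('side','s13');crop('s13',170,120,290,210,6,'e13')
s=telemetry.sense();print(s['eef_pos'],s['width'],s['wrist_force'])
```

```text
[ 0.65964264 -0.15798431  0.05682986] 0.048952099877824624 [ 0.29911398 -0.32217701 -0.64689612]
```

View pics/e13.png

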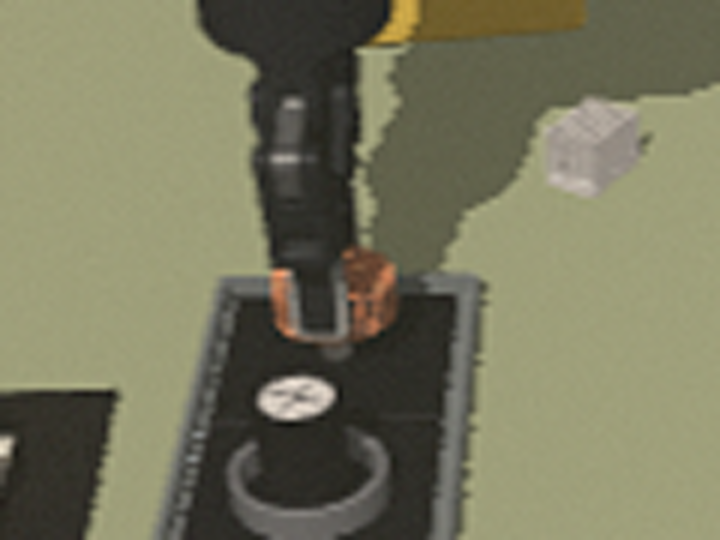

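The coil is level at about pixel (226,169), right over the post at (226,178). I'll lower it.

Emit:
arm_command --hand '[255,255,255,255,255,255]' --xyz '[[0,0,-0.007],[0,0,-0.014],[0,0,-0.02],[0,0,-0.0232],[0,0,-0.0232],[0,0,-0.0232]]' --twist '[[0,0,0],[0,0,0],[0,0,0],[0,0,0],[0,0,0],[0,0,0]]'

```text
time: 20.27
eef_pos: [0.6593, -0.1584, 0.0349]
tool_rot: [[-0.057, 0.998, -0.0], [0.998, 0.057, 0.0], [0.0, -0.0, -1.0]]
wrist_force: [-6.3, 0.4, 13.7]
width: 0.0487
```

Emit:
arm_command --hand '[100,85,85,85,85,85,85,85]' --xyz '[[0,0,0],[0,0,0],[0,0,0],[0,0,0.03],[0,0,0.06],[-0.02,0,0.1],[-0.05,0,0.13],[-0.08,0,0.16]]' --twist '[[0,0,0],[0,0,0],[0,0,0],[0,0,0],[0,0,0],[0,0,0],[0,0,0],[0,0,0]]'

```text
time: 20.93
eef_pos: [0.5815, -0.1583, 0.1902]
tool_rot: [[-0.058, 0.998, 0.0], [0.998, 0.058, -0.0], [-0.0, 0.0, -1.0]]
wrist_force: [0.3, -0.1, 0.4]
width: 0.0567
```

Emit:
arm_command --hand '[85,85,85,85,85,85,85,85,85,85,85,85,85,85,85]' --xyz '[[-0.03,-0.03,0.03],[-0.06,-0.06,0.06],[-0.08,-0.09,0.06],[-0.1,-0.12,0.06],[-0.12,-0.15,0.06],[-0.14,-0.18,0.06],[-0.16,-0.2,0.06],[-0.17,-0.21,0.06],[-0.17,-0.21,0.06],[-0.17,-0.21,0.06],[-0.17,-0.21,0.06],[-0.17,-0.21,0.06],[-0.17,-0.21,0.06],[-0.17,-0.21,0.06],[-0.17,-0.21,0.06]]' --twist '[[0,0,0],[0,0,0],[0,0,0],[0,0,0],[0,0,0],[0,0,0],[0,0,0],[0,0,0],[0,0,0],[0,0,0],[0,0,0],[0,0,0],[0,0,0],[0,0,0],[0,0,0]]'

```text
time: 22.18
eef_pos: [0.4124, -0.3677, 0.249]
tool_rot: [[-0.058, 0.998, 0.0], [0.998, 0.058, -0.0], [-0.0, 0.0, -1.0]]
wrist_force: [-0.8, 0.7, 0.4]
width: 0.0571
```

Run:
```python
from h import *
shot('side','s14');crop('s14',160,150,310,300,4,'e14')
shot('top','t14');crop('t14',170,110,390,270,3.6,'f14')
s=telemetry.sense();print(s['time'],s['eef_pos'],s['qd'].round(3))
```

```text
22.2833 [ 0.41221288 -0.36792301  0.24901791] [-0.004 -0.002 -0.     0.001 -0.     0.001]
```

View pics/e14.png

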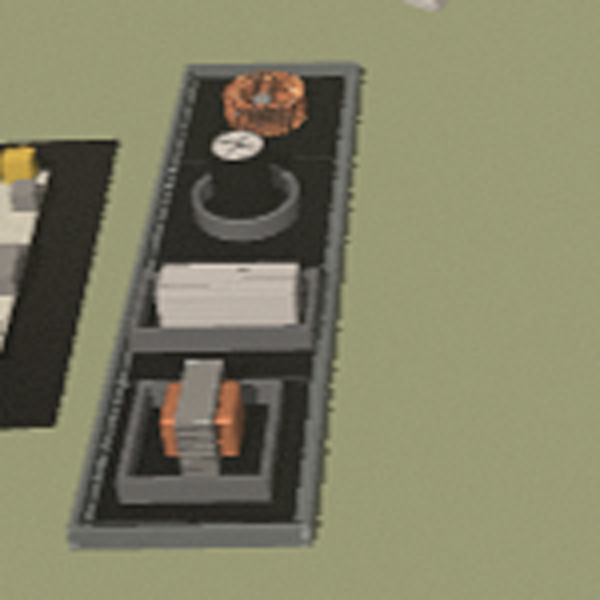

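View pics/f14.png

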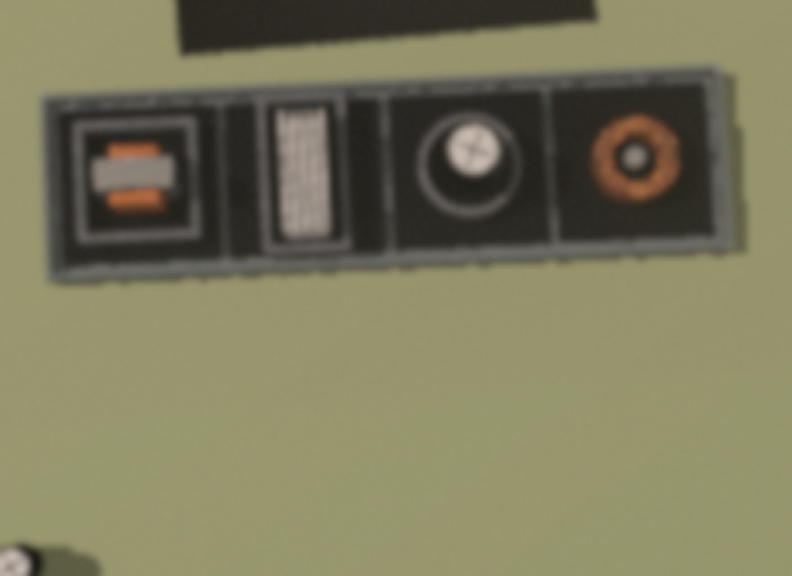

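View pics/s14.png

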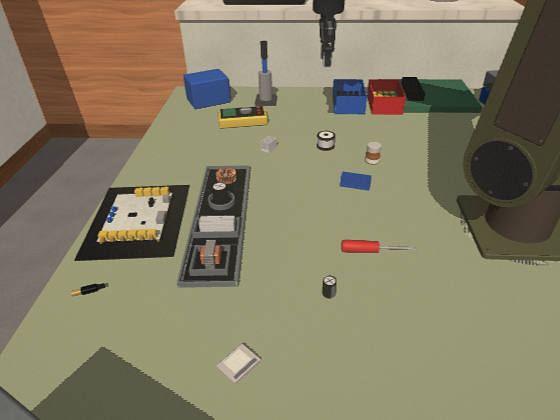

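Run:
```python
from h import *
T=lambda x,y,z:ray('top',170+(x+.5)/3.6-.5,110+(y+.5)/3.6-.5,z)
S=lambda x,y,z:ray('side',160+(x+.5)/4-.5,150+(y+.5)/4-.5,z)
for z in(.05,.054,.06): print('cap',z,T(474,150,z),S(238,146,z))
print('cup',T(470,163,.022))
for z in (.024,.028,.034): print('coil',z,T(637,157,z))
g=[(275,105),(327,108),(330,235),(282,240)]
print('sink',np.mean([T(x,y,.036) for x,y in g],axis=0))
a=T(175,172,.046);b=T(92,176,.046);print('trafo',(a+b)/2)
```

```text
cap 0.05 [ 0.65379622 -0.05879162  0.05      ] [ 0.65591044 -0.06282901  0.05      ]
cap 0.054 [ 0.65285083 -0.05846725  0.054     ] [ 0.65448129 -0.05697069  0.054     ]
cap 0.06 [ 0.65143275 -0.05798068  0.06      ] [ 0.65233756 -0.04818323  0.06      ]
cup [ 0.65246474 -0.05868496  0.022     ]
coil 0.024 [ 0.65692587 -0.15887566  0.024     ]
coil 0.028 [ 0.65599451 -0.1580955   0.028     ]
coil 0.034 [ 0.65459747 -0.15692525  0.034     ]
sink [0.64281306 0.04052444 0.036     ]
trafo [0.638081   0.13866072 0.046     ]
```

Top and side views agree that all four parts sit at the seated heights. The small can (330,286) and the short sink (268,144) are unmoved, and the arm is clear. I'm handing in.

Run:
```python
from h import *
print(ticket.sign_off())
```

```text
the job is handed in; nothing more can be done
None
```

I packed all four parts in the order asked and handed the job in at about 22.3 s of the 102 s allowed: large capacitor in the cup, long heat sink fins up in the trough, transformer in the square, coil over the post.

**Last checks:**
- **Capacitor:** the two cameras agree to about 2 mm on its top, at the height it would have sitting on the floor and centred in the cup to about 2 mm.
- **Heat sink and transformer:** both lie level or upright inside their walls, within about 3 mm of centre. I judged their seating from the release height and the pictures.
- **Coil:** it lies flat with the post visible through its hole. It met the floor at the expected height, with 13.7 N on the wrist.
- **Left alone:** the small capacitor and the short heat sink stood where they were at the start, and the arm was clear and still.

No check failed. My early corner readings of the sink, coil and transformer differed between cameras by up to 13 mm. I re-read them in closer crops, and they then agreed to about 3 mm before I moved anything.

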